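# Gauge two mast sleeves on braked pins and sort them by fit

### The arm

A 6-joint arm with a two-finger parallel gripper is mounted at the origin on the work surface. World frame = base frame: x ahead of the robot, y to its left, z up, the work surface at z = 0. Lengths are in mm, angles in degrees, forces in N, time in s.
With the tool pointing down it reaches from about 350 to 850 mm from the base axis. Payload 8.1 kg.
Tool frame: the origin (TCP) lies on the centre line of the jaws, within the pads' length; the fingertips stand 11 mm ahead of it and the grasp point (between the pads) lies 8 mm behind it; z points along the fingers, y is the direction in which the jaws open and shut (so a half turn about z gives the same grasp; the last joint's range is limited). The gripper opens to 85 mm and grips with 20 to 120 N. Pads are 22 mm wide; open, the fingers measure 114 mm over their backs; the gripper's body (76 mm by 85 mm) begins 54 mm behind the grasp point. The pads swing forward as they close: fully open they stand 13 mm farther back than shut.
Start: joints at [66.555, 7.471, 85.268, -0, 87.261, -4.893], TCP at [190.881, 568.832, 242.292] pointing down, gripper open.
Joint ranges: [-169.43, 169.43], [-51.17, 129.36], [1.28, 143.12], [-76.62, 256.62], [0, 156.53], [-152.29, 152.29]. Speed limits (degrees/s): [136.94, 136.94, 159.86, 180, 180, 180].

### API

Orientations are given as [roll, pitch, yaw] about the fixed x, y, z axes, in that order (R = Rz(yaw) Ry(pitch) Rx(roll)).
In Python, from bench import telemetry, viewer, r gives the robot as it stands.
- The arm moves only by the shell command python3 -m inch 'ROWS' [FORCE]. ROWS is JSON, a list of rows, each a list of 3 entries, a list of its own where there are three numbers: the shift along the tool's x, y, z in cm, then the turn, a rotation vector about the tool's x, y, z in rad, then the opening, from 0 (shut) to 1 (fully open). A call has 1 to 20 rows; each row is the pose to reach, as a shift and turn from the pose commanded when the call began, along the tool's axes at that moment; what a row does not reach only later rows make up. A row lasts 1/10 s, in which the tool goes at most 50 mm and 8.59 degrees, less where a joint would pass 70% of its speed; a pose out of reach is approached as far as the arm can. A call with a gripper value outside its range is refused whole. The fingers move at their own pace and stop on an object; FORCE is the grip in N (left out, the last holds). Time passes only in rows, so rows that repeat a pose let the fingers close. It gives the time, the measured TCP pose, the force and the opening at its end, in the units of the state.
- telemetry.sense(): the state, without advancing time (a new reading comes with each control period).
- viewer.snapshot(name): name is "scene" or "top" or "wrist"; returns the picture (384x512x3 uint8, red, green, blue); there is no depth.
- viewer.camera_model(name): a dict with "fx", "fy", "cx", "cy" (pixels), "cam_to_world" (4x4, takes a point from camera to world coordinates); the wrist camera has in their place "mount" (4x4, takes a point from camera to tool coordinates, whose origin is the TCP and whose axes are the flange's). Camera axes: x right, y down, z forward; pixel columns grow to the right and rows downward; lengths in mm; the calibration is good to about 2 mm. The wrist camera is an equidistant fisheye: a pixel r from the principal point sees the ray r / f radians off the axis. A picture is of the moment at which its call begins: read the wrist's pose just before it. camera_model takes no time and is no camera call.
- r.hand_in(): hands the job in, once; it reports no verdict.
The state is a dict: "time": time; "joint_pos": joint angles; "qd": joint speeds; "joint_efforts": joint torques, N m; "tool_pos": TCP position; "tcp_rot": TCP orientation; "ft_force": force on the tool from outside, world axes, zero at the start; "wrist_torque": the same for the moment, N m; "finger_gap": finger opening in mm.
Only numpy, scipy, OpenCV 4.12 (cv2) and the standard library are available. Lean on these libraries where they do the work, as an engineer would, in place of code of your own. Each camera call takes 0.05 s, during which the arm holds its last target.

### The job

Test both square mast sleeves lying in the two lanes of the gauge: push each along its lane onto its gauge pin until the braked pin itself gives way by about 5 to 10 mm, never driving it back near its end stop - a good sleeve goes on right up to the brass collar, a tight one sticks about half-way. Draw each tested sleeve off its pin and lay it flat in its tray without dropping it, good ones in the green tray and tight ones in the red. Leave the two sleeves waiting on the rack and everything else on the bench alone.

Things in the scene. Friction and masses are not known exactly. Their poses are not given: they have to be found in the camera images.
- sleeve_a_mid (a point): Centre of a square aluminium mast sleeve with two blue bands, 80 long (x) x 40 x 40 mm, 250 g, bore 20 x 20 mm right through; in a tight one it is choked to 6 mm from 28 to 52 mm depth, hard to see from outside. All four look alike and swap places: two lie in the gauge lanes (test these), two on the rack (leave). None, one or both of the tested ones may be tight; only the test shows which.
- sleeve_b_mid (a point): Another such sleeve, same size and same point as sleeve_a_mid; it too may be good or tight.
- sleeve_c_mid (a point): Another such sleeve, same size and same point as sleeve_a_mid; it too may be good or tight.
- sleeve_d_mid (a point): Another such sleeve, same size and same point as sleeve_a_mid; it too may be good or tight.
- sleeve_a: The same sleeve as sleeve_a_mid, but the origin is the centre of its underside, 20 mm below sleeve_a_mid.
- sleeve_b: The same sleeve as sleeve_b_mid, but the origin is the centre of its underside, 20 mm below sleeve_b_mid.
- sleeve_c: The same sleeve as sleeve_c_mid, but the origin is the centre of its underside, 20 mm below sleeve_c_mid.
- sleeve_d: The same sleeve as sleeve_d_mid, but the origin is the centre of its underside, 20 mm below sleeve_d_mid.
- gauge: Fixed gauge: dark base plate 253 (x -135 to +118) x 200 x 12 mm high, origin at its underside. x = pushing direction, away from the robot. Two lanes along x at y = +50 and -50 mm, floor 12 mm high, between aluminium fences 43 mm apart, 6 mm thick, tops 19 mm high, x -133 to +32 mm. Pins point at the robot from grey housings 60 mm high at x = +85 to +115 mm. In each lane a sleeve lies near x = -80 mm.
- lane_left (a point): Point on the floor of the left lane (gauge y = +50 mm), under the middle of a sleeve waiting there (gauge x = -80 mm, 12 mm high); axes as the gauge.
- pin_left_tip (a point): Tip of the left lane's steel pin, 16 mm diameter, tapered tip, level along the lane 20 mm above its floor (gauge x = -25, y = +50, z = 32 mm when out; it moves with the pin). Axes as the gauge. A brass collar, 36 mm diameter, is fixed on it 60 mm behind the tip. Sleeve centre at the end of the test: good = 20 mm beyond the tip (sleeve meets collar), tight = 12 mm short of the tip.
- pin_left (a joint): How far the left pin with its collar has been pushed back into its housing, in m: 0 = fully out as at the start, end stop at 0.024. A red band, 24 mm long, on its stem vanishes into the housing as it goes. The pin is braked: it starts to give at about 6 N, the push rises by about 0.4 N per mm, and it stays back where it is left.
- lane_right (a point): Point on the floor of the right lane (gauge y = -50 mm), under the middle of a sleeve waiting there (gauge x = -80 mm, 12 mm high); axes as the gauge.
- pin_right_tip (a point): Tip of the right lane's steel pin, 16 mm diameter, tapered tip, level along the lane 20 mm above its floor (gauge x = -25, y = -50, z = 32 mm when out; it moves with the pin). Axes as the gauge. A brass collar, 36 mm diameter, is fixed on it 60 mm behind the tip. Sleeve centre at the end of the test: good = 20 mm beyond the tip (sleeve meets collar), tight = 12 mm short of the tip.
- pin_right (a joint): How far the right pin with its collar has been pushed back into its housing, in m: 0 = fully out as at the start, end stop at 0.024. A red band, 24 mm long, on its stem vanishes into the housing as it goes. The pin is braked: it starts to give at about 6 N, the push rises by about 0.4 N per mm, and it stays back where it is left.
- tray_green: Fixed open green plastic tray for good sleeves: outside 220 (its x) x 130 (its y) x 30 mm high, walls and floor 5 mm thick, room for two sleeves end to end along x. Origin at the centre of its underside. Left and right of the gauge; the colours may be swapped.
- tray_red: Fixed open red plastic tray for tight sleeves: outside 220 (its x) x 130 (its y) x 30 mm high, walls and floor 5 mm thick, room for two sleeves end to end along x. Origin at the centre of its underside. Left and right of the gauge; the colours may be swapped.
- rack: Fixed grey rest beyond the gauge, 100 x 200 x 12 mm with 22 mm high ribs; two sleeves wait on it for another day. Origin at the centre of its underside.
- radio_1: Bystander: black hand radio standing upright, 36 x 58 x 170 mm with its antenna; origin under its centre.
- radio_2: Bystander: grey hand radio standing upright, same size; origin under its centre.
- screwdriver: Bystander: screwdriver lying flat, 200 mm long.
- mug: Bystander: white mug, 80 mm across, 95 mm high, origin under its centre.
- battery: Bystander: black battery pack lying flat, 55 x 115 x 22 mm, origin under its centre.
Mind the look-alikes: they are no part of the job. What is shaped like the sleeve_b but black or purple is not meant.

How it is judged (in metres and radians):
On the way, in this order (a step that is already met when the one before it is completed fails the run):
1. one lane's sleeve has been pressed onto its pin as far as it goes (good: up to the collar, tight: stuck half-way) so that the pin gave by more than 3 mm ((((x of sleeve_a_mid in the frame of pin_left_tip between 0.016 and 0.026 m and y of sleeve_a_mid in the frame of pin_left_tip between -0.006 and 0.006 m and contact force between sleeve_a and gauge above 4 N and value of joint pin_left above 0.003 m) or (x of sleeve_b_mid in the frame of pin_left_tip between -0.018 and -0.006 m and y of sleeve_b_mid in the frame of pin_left_tip between -0.006 and 0.006 m and contact force between sleeve_b and gauge above 4 N and value of joint pin_left above 0.003 m) or (x of sleeve_c_mid in the frame of pin_left_tip between 0.016 and 0.026 m and y of sleeve_c_mid in the frame of pin_left_tip between -0.006 and 0.006 m and contact force between sleeve_c and gauge above 4 N and value of joint pin_left above 0.003 m) or (x of sleeve_d_mid in the frame of pin_left_tip between -0.018 and -0.006 m and y of sleeve_d_mid in the frame of pin_left_tip between -0.006 and 0.006 m and contact force between sleeve_d and gauge above 4 N and value of joint pin_left above 0.003 m)) or ((x of sleeve_a_mid in the frame of pin_right_tip between 0.016 and 0.026 m and y of sleeve_a_mid in the frame of pin_right_tip between -0.006 and 0.006 m and contact force between sleeve_a and gauge above 4 N and value of joint pin_right above 0.003 m) or (x of sleeve_b_mid in the frame of pin_right_tip between -0.018 and -0.006 m and y of sleeve_b_mid in the frame of pin_right_tip between -0.006 and 0.006 m and contact force between sleeve_b and gauge above 4 N and value of joint pin_right above 0.003 m) or (x of sleeve_c_mid in the frame of pin_right_tip between 0.016 and 0.026 m and y of sleeve_c_mid in the frame of pin_right_tip between -0.006 and 0.006 m and contact force between sleeve_c and gauge above 4 N and value of joint pin_right above 0.003 m) or (x of sleeve_d_mid in the frame of pin_right_tip between -0.018 and -0.006 m and y of sleeve_d_mid in the frame of pin_right_tip between -0.006 and 0.006 m and contact force between sleeve_d and gauge above 4 N and value of joint pin_right above 0.003 m)))), for 0.1 s.
2. the other lane's sleeve has been pressed onto its pin in the same way, the first pin still standing back (the two tests may come in either order, sorting in between or after) (((((x of sleeve_a_mid in the frame of pin_left_tip between 0.016 and 0.026 m and y of sleeve_a_mid in the frame of pin_left_tip between -0.006 and 0.006 m and contact force between sleeve_a and gauge above 4 N and value of joint pin_left above 0.003 m) or (x of sleeve_b_mid in the frame of pin_left_tip between -0.018 and -0.006 m and y of sleeve_b_mid in the frame of pin_left_tip between -0.006 and 0.006 m and contact force between sleeve_b and gauge above 4 N and value of joint pin_left above 0.003 m) or (x of sleeve_c_mid in the frame of pin_left_tip between 0.016 and 0.026 m and y of sleeve_c_mid in the frame of pin_left_tip between -0.006 and 0.006 m and contact force between sleeve_c and gauge above 4 N and value of joint pin_left above 0.003 m) or (x of sleeve_d_mid in the frame of pin_left_tip between -0.018 and -0.006 m and y of sleeve_d_mid in the frame of pin_left_tip between -0.006 and 0.006 m and contact force between sleeve_d and gauge above 4 N and value of joint pin_left above 0.003 m)) and value of joint pin_right above 0.002 m) or (((x of sleeve_a_mid in the frame of pin_right_tip between 0.016 and 0.026 m and y of sleeve_a_mid in the frame of pin_right_tip between -0.006 and 0.006 m and contact force between sleeve_a and gauge above 4 N and value of joint pin_right above 0.003 m) or (x of sleeve_b_mid in the frame of pin_right_tip between -0.018 and -0.006 m and y of sleeve_b_mid in the frame of pin_right_tip between -0.006 and 0.006 m and contact force between sleeve_b and gauge above 4 N and value of joint pin_right above 0.003 m) or (x of sleeve_c_mid in the frame of pin_right_tip between 0.016 and 0.026 m and y of sleeve_c_mid in the frame of pin_right_tip between -0.006 and 0.006 m and contact force between sleeve_c and gauge above 4 N and value of joint pin_right above 0.003 m) or (x of sleeve_d_mid in the frame of pin_right_tip between -0.018 and -0.006 m and y of sleeve_d_mid in the frame of pin_right_tip between -0.006 and 0.006 m and contact force between sleeve_d and gauge above 4 N and value of joint pin_right above 0.003 m)) and value of joint pin_left above 0.002 m))), for 0.1 s.
At the end, for the whole second after the job is handed in: Both tested sleeves lie flat and still in their trays (a, c are good: green; b, d tight: red): centre within 88 mm along and 44 mm across from the tray's middle, under 30 mm above its underside, slower than 20 mm/s. Waiting sleeves still on the rack, moved under 10 mm (((x of sleeve_a_mid in the frame of tray_green between -0.088 and 0.088 m and y of sleeve_a_mid in the frame of tray_green between -0.044 and 0.044 m and z of sleeve_a_mid in the frame of tray_green below 0.03 m and linear speed of sleeve_a below 0.02 m/s) or (x of sleeve_a_mid in the frame of rack between -0.055 and 0.055 m and y of sleeve_a_mid in the frame of rack between -0.1 and 0.1 m and distance of sleeve_a_mid from where it was at the start of the episode below 0.01 m)) and ((x of sleeve_b_mid in the frame of tray_red between -0.088 and 0.088 m and y of sleeve_b_mid in the frame of tray_red between -0.044 and 0.044 m and z of sleeve_b_mid in the frame of tray_red below 0.03 m and linear speed of sleeve_b below 0.02 m/s) or (x of sleeve_b_mid in the frame of rack between -0.055 and 0.055 m and y of sleeve_b_mid in the frame of rack between -0.1 and 0.1 m and distance of sleeve_b_mid from where it was at the start of the episode below 0.01 m)) and ((x of sleeve_c_mid in the frame of tray_green between -0.088 and 0.088 m and y of sleeve_c_mid in the frame of tray_green between -0.044 and 0.044 m and z of sleeve_c_mid in the frame of tray_green below 0.03 m and linear speed of sleeve_c below 0.02 m/s) or (x of sleeve_c_mid in the frame of rack between -0.055 and 0.055 m and y of sleeve_c_mid in the frame of rack between -0.1 and 0.1 m and distance of sleeve_c_mid from where it was at the start of the episode below 0.01 m)) and ((x of sleeve_d_mid in the frame of tray_red between -0.088 and 0.088 m and y of sleeve_d_mid in the frame of tray_red between -0.044 and 0.044 m and z of sleeve_d_mid in the frame of tray_red below 0.03 m and linear speed of sleeve_d below 0.02 m/s) or (x of sleeve_d_mid in the frame of rack between -0.055 and 0.055 m and y of sleeve_d_mid in the frame of rack between -0.1 and 0.1 m and distance of sleeve_d_mid from where it was at the start of the episode below 0.01 m))); the robot touches nothing.
It fails at once if the left pin driven back more than 20 mm (value of joint pin_left above 0.02 m).
It fails at once if the right pin driven back more than 20 mm (value of joint pin_right above 0.02 m).
It fails at once if a sleeve dropped: in the air with nothing holding it, its centre more than 75 mm above the bench ((height (world z) of sleeve_a_mid above 0.075 m and contact force between sleeve_a and anything else below 0.02 N) or (height (world z) of sleeve_b_mid above 0.075 m and contact force between sleeve_b and anything else below 0.02 N) or (height (world z) of sleeve_c_mid above 0.075 m and contact force between sleeve_c and anything else below 0.02 N) or (height (world z) of sleeve_d_mid above 0.075 m and contact force between sleeve_d and anything else below 0.02 N)).
It fails at once if a bystander (radio, screwdriver, mug or battery) moved more than 25 mm (distance of any of radio_1, radio_2, screwdriver, mug, battery from where it was at the start of the episode above 0.025 m).
It also fails if it takes over 72 s, if anything falls off the work surface, if the arm or the gripper's body presses on something with over 40 N, if the wrist force passes 120 N, or if a joint passes its speed limit or range.

## Working session

There is one attempt and no reset: what is moved stays moved. The work goes in short steps, Python scripts to look and compute and a shell command to move; the robot and the scene stay as the last step left them, time stands still between calls to the robot, and variables do not carry over. Pictures are saved under pics/ and viewed, and the job is handed in when it is done.

```bash
ls; mkdir -p pics; python3 - <<'E'
from bench import telemetry, viewer, r
import cv2
print(telemetry.sense())
for n in ("scene","top"):
    im=viewer.snapshot(n); cv2.imwrite(f"pics/{n}0.png",im[:,:,::-1])
    print(n,viewer.camera_model(n))
print(viewer.camera_model("wrist"))
E
```

```text
pics
{'time': 0.0, 'joint_pos': array([ 6.65528591e+01,  7.51711186e+00,  8.53306508e+01,  8.07077474e-04,
        8.72609565e+01, -4.89276997e+00]), 'qd': array([-0.02306842,  0.08284125, -0.0316845 , -0.10704919,  0.00180457,
        0.00098151]), 'joint_efforts': array([-3.00044303e-04, -5.69416416e+01, -5.00536680e+01, -4.98537102e-04,
        1.54591666e-02, -7.62742206e-05]), 'tool_pos': array([190.67910485, 568.32777752, 241.21037662]), 'tcp_rot': array([-1.79891746e+02, -1.00759313e-02,  1.61445580e+02]), 'ft_force': array([-0.3984612 , -0.11138959, -1.19403208]), 'wrist_torque': array([-0.01285088, -0.02103655,  0.00493572]), 'finger_gap': 85.51646643674351}
scene {'fx': 402.3327810064341, 'fy': 402.3327810064341, 'cx': 259.49556663735575, 'cy': 192.61052335199417, 'cam_to_world': array([[-3.12818772e-01,  7.28858461e-01, -6.09023612e-01,
         1.23488867e+03],
       [ 9.49805888e-01,  2.37594246e-01, -2.03513514e-01,
         2.34161991e+02],
       [-3.63204101e-03, -6.42117060e-01, -7.66597997e-01,
         9.28380969e+02],
       [ 0.00000000e+00,  0.00000000e+00,  0
[... 257 characters left out ...]
[-9.99638669e-01,  2.17458779e-02,  1.58002655e-02,
        -1.13628795e+01],
       [-1.91472525e-02, -1.63509016e-01, -9.86356013e-01,
         1.32939418e+03],
       [ 0.00000000e+00,  0.00000000e+00,  0.00000000e+00,
         1.00000000e+00]])}
{'fx': 297.3186396354542, 'fy': 297.3186396354542, 'cx': 257.6484287229725, 'cy': 191.265408878528, 'mount': array([[-3.18507220e-04, -9.49781596e-01, -3.12913435e-01,
         7.86835556e+01],
       [ 9.99999621e-01, -4.87892115e-05, -8.69786892e-04,
        -1.21611691e-01],
       [ 8.10840783e-04, -3.12913593e-01,  9.49781252e-01,
        -1.31398182e+02],
       [ 0.00000000e+00,  0.00000000e+00,  0.00000000e+00,
         1.00000000e+00]])}
```

View pics/scene0.png

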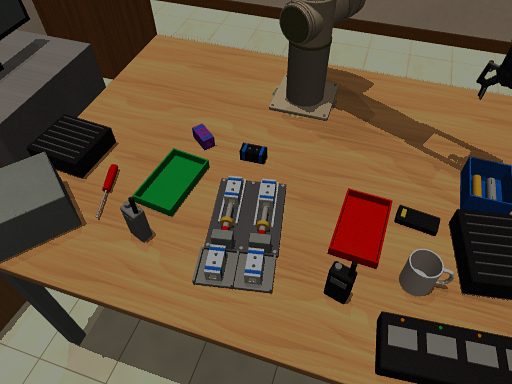

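View pics/top0.png

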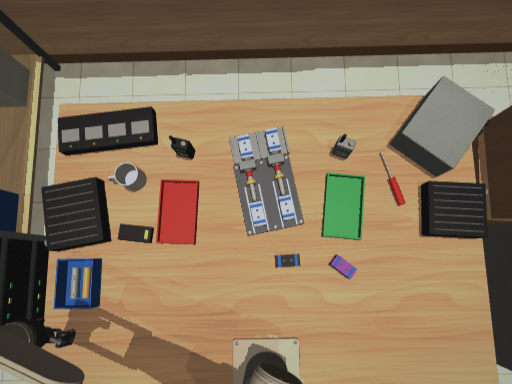

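Top view: gauge around (268,180), red tray at (179,212), green tray at (343,207), lane sleeves at about (257,213) and (287,208). Next I zoom and measure.

```bash
cat > h.py <<'E'
import numpy as np, cv2
from bench import telemetry, viewer
def ray(m,u,v):
    T=m["cam_to_world"]; d=T[:3,:3]@np.array([(u-m["cx"])/m["fx"],(v-m["cy"])/m["fy"],1]); return T[:3,3],d
def onz(m,u,v,z):
    o,d=ray(m,u,v); return (o+d*(z-o[2])/d[2])[:2]
E
python3 - <<'E'
import cv2
im=cv2.imread("pics/top0.png")
cv2.imwrite("pics/top0z.png",cv2.resize(im[115:245,215:315],None,fx=6,fy=4.6,interpolation=cv2.INTER_CUBIC)[:598])
cv2.imwrite("pics/top0z.png",cv2.resize(im[120:240,222:310],None,fx=5,fy=5,interpolation=cv2.INTER_CUBIC))
E
```

```text
(no output)
```

View pics/top0z.png

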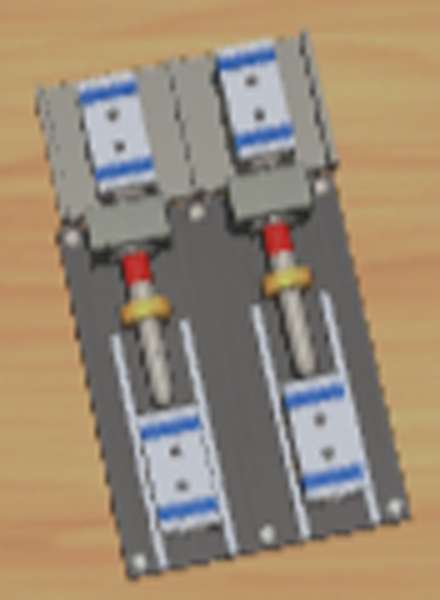

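```bash
python3 - <<'E'
from h import *
m=viewer.camera_model("top")
im=cv2.imread("pics/top0.png"); hsv=cv2.cvtColor(im,cv2.COLOR_BGR2HSV)
def comps(lo,hi,amin,x0=150,x1=370):
    k=cv2.inRange(hsv,lo,hi); n,l,s,c=cv2.connectedComponentsWithStats(k)
    return [(c[i],s[i,4],(l==i)) for i in range(1,n) if s[i,4]>=amin and x0<c[i][0]<x1]
for nm,lo,hi in (("green",(45,100,50),(80,255,255)),("red",(0,180,90),(5,255,255))):
    for c,a,k in comps(lo,hi,300):
        rr=cv2.minAreaRect(cv2.findContours(k.astype('uint8'),0,1)[0][0])
        P=np.array([onz(m,u,v,30) for u,v in cv2.boxPoints(rr)])
        d=P-np.roll(P,1,0); L=np.hypot(*d.T); i=L.argmax()
        print(nm,c,a,P.mean(0),L,np.degrees(np.arctan2(d[i,1],d[i,0])))
bands=comps((100,120,60),(125,255,255),15,225,310)
for c,a,k in bands: 
    print(c.round(1),a,onz(m,*c,52).round(1),onz(m,*c,62).round(1))
# gauge base corners (z=12)
for u,v in ((130,577),(410,515)): print(onz(m,222+u/5,120+v/5,12))
# pin tips / axis, z=32; collars; fence ends z=19
for n,u,v,z in (("tipL",163,403,32),("tipR",305,375,32),("bandL",135,268,32),("bandR",277,238,32),("holeL1",175,452,52),("holeL2",181,486,52),("holeR1",320,420,52),("holeR2",328,454,52)):
    print(n,onz(m,222+u/5,120+v/5,z))
E
```

```text
green [343.31731566 205.89395195] 2414 [ 540.8096641  -277.14689938] [130.0768948  223.34320609 133.67732133 222.78271989] -6.25669532394391
red [175.15835962 205.58675079] 1585 [534.0718042  293.19718347] [126.62020493 218.26595501 130.11053114 217.50777115] -2.1709800519365303
[270.9 131.5] 21 [802.9 -34.9] [799.5 -34.7]
[242.8 138.1] 20 [781.4  63.5] [778.1  62.9]
[273.8 146.8] 23 [747.5 -43.5] [744.5 -43.2]
[246.  153.4] 20 [726.2  52.7] [723.3  52.2]
[284.  198.8] 24 [564.6 -73.6] [563.  -73.1]
[255.5 205.2] 22 [545.   23.2] [543.6  22.9]
[287.9 214.8] 24 [510.  -84.9] [508.8 -84.4]
[259.  221.3] 22 [490.2  12.4] [489.2  12.2]
[295.8 259.7] 36 [ 361.2 -106.3] [ 361.2 -105.6]
[278.9 260.9] 34 [358.4 -50.7] [358.4 -50.4]
[446.54141303  51.85346833]
[ 485.22547485 -141.65254062]
tipL [563.85338613  26.56972196]
tipR [581.18723719 -71.34121678]
bandL [659.17856353  44.43443971]
bandR [678.24486128 -54.68310662]
holeL1 [527.18588451  18.46808766]
holeL2 [504.11697772  14.8513732 ]
holeR1 [546.82311344 -79.6219118 ]
holeR2 [523.63719471 -84.29214904]
```

```bash
cat >> h.py <<'E'
from scipy.spatial.transform import Rotation as Ro
def plan(p0,yaw0,p1,yaw1):
    "shift in tool cm and turn rad from commanded (p0,yaw0, tool down) to (p1,yaw1)"
    R0=Ro.from_euler('xyz',[180,0,yaw0],degrees=True); R1=Ro.from_euler('xyz',[180,0,yaw1],degrees=True)
    print((R0.inv().apply(np.array(p1,float)-p0)/10).round(2), (R0.inv()*R1).as_rotvec().round(3))
E
python3 -c "
from h import *
plan([190.88,568.83,242.29],161.45,[500,-30,230],11.3)"
```

```text
[-48.36 -46.94   1.23] [ 0.    -0.     2.621]
```

```bash
python3 -m inch '[[[-48.4,-46.9,1.2],[0,0,2.62],0.8],[[-48.4,-46.9,1.2],[0,0,2.62],0.8],[[-48.4,-46.9,1.2],[0,0,2.62],0.8],[[-48.4,-46.9,1.2],[0,0,2.62],0.8],[[-48.4,-46.9,1.2],[0,0,2.62],0.8],[[-48.4,-46.9,1.2],[0,0,2.62],0.8],[[-48.4,-46.9,1.2],[0,0,2.62],0.8],[[-48.4,-46.9,1.2],[0,0,2.62],0.8],[[-48.4,-46.9,1.2],[0,0,2.62],0.8],[[-48.4,-46.9,1.2],[0,0,2.62],0.8],[[-48.4,-46.9,1.2],[0,0,2.62],0.8],[[-48.4,-46.9,1.2],[0,0,2.62],0.8],[[-48.4,-46.9,1.2],[0,0,2.62],0.8],[[-48.4,-46.9,1.2],[0,0,2.62],0.8],[[-48.4,-46.9,1.2],[0,0,2.62],0.8],[[-48.4,-46.9,1.2],[0,0,2.62],0.8],[[-48.4,-46.9,1.2],[0,0,2.62],0.8],[[-48.4,-46.9,1.2],[0,0,2.62],0.8],[[-48.4,-46.9,1.2],[0,0,2.62],0.8],[[-48.4,-46.9,1.2],[0,0,2.62],0.8]]' 60
python3 - <<'E'
from h import *
s=telemetry.sense(); print(s)
im=viewer.snapshot("wrist"); cv2.imwrite("pics/w1.png",im[:,:,::-1])
E
```

```text
time: 2.1
tool_pos: [500.3, -29.7, 230.0]
tcp_rot: [-180.0, 0.0, 11.5]
ft_force: [0.2, -0.4, 0.9]
finger_gap: 68.3
{'time': 2.1, 'joint_pos': array([-9.26439741e+00, -7.62197102e+00,  1.01633803e+02, -4.57777752e-04,
        8.60229927e+01,  6.92605482e+01]), 'qd': array([ 0.07263411, -0.05715734, -0.13032978, -0.04316188, -0.04135793,
       -0.08726037]), 'joint_efforts': array([-4.88009071e-02, -4.28868949e+01, -4.98800397e+01, -2.95477039e-03,
        4.55832953e-03,  2.33333283e-01]), 'tool_pos': array([500.30208252, -29.73459979, 229.97268045]), 'tcp_rot': array([-1.79988095e+02,  3.27301507e-02,  1.14750897e+01]), 'ft_force': array([ 0.20673335, -0.40726498,  0.90627476]), 'wrist_torque': array([-0.01365385, -0.02307732, -0.0018    ]), 'finger_gap': 68.28846192697023}
```

View pics/w1.png

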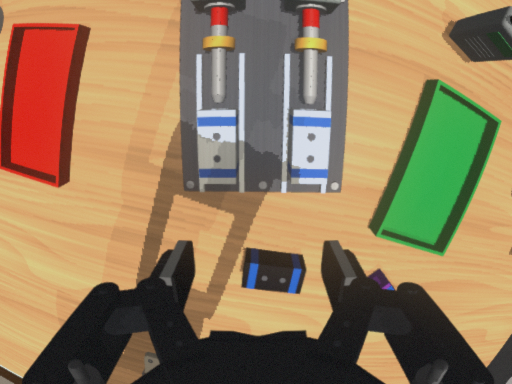

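Wrist view: left sleeve bands at (218,122)/(218,174), right at (311,122)/(310,173), pins at x≈218 and 311, lanes vertical in the picture. I cast the blue band centroids onto the sleeve-top plane.

```bash
cat >> h.py <<'E'
def wonz(s,u,v,z):
    m=viewer.camera_model("wrist"); a=np.array([u-m["cx"],v-m["cy"]])/m["fx"]; t=np.hypot(*a)
    d=np.array([a[0]/t*np.sin(t),a[1]/t*np.sin(t),np.cos(t)])
    M=m["mount"]; R=Ro.from_euler('xyz',s["tcp_rot"],degrees=True)
    o=R.apply(M[:3,3])+s["tool_pos"]; d=R.apply(M[:3,:3]@d)
    return (o+d*(z-o[2])/d[2])[:2]
def loc(s,im,lo,hi,z,amin,box):
    hsv=cv2.cvtColor(im,cv2.COLOR_RGB2HSV); k=cv2.inRange(hsv,lo,hi); n,l,st,c=cv2.connectedComponentsWithStats(k)
    for i in range(1,n):
        if st[i,4]>=amin and box[0]<c[i][0]<box[2] and box[1]<c[i][1]<box[3]:
            print(c[i].round(1),st[i,4],wonz(s,*c[i],z).round(1))
E
python3 - <<'E'
from h import *
s=telemetry.sense(); im=cv2.imread("pics/w1.png")[:,:,::-1].copy()
loc(s,im,(100,120,60),(125,255,255),52,60,(180,90,350,190))
for n,u,v,z in (("tipL",218,101,32),("tipR",311,103,32),("cornL",185,190,12),("cornR",346,190,12)): print(n,wonz(s,u,v,z).round(1))
for lo,hi in (((45,100,30),(80,255,255)),((0,180,60),(5,255,255))):
    hsv=cv2.cvtColor(im,cv2.COLOR_RGB2HSV);k=cv2.inRange(hsv,lo,hi)
    c=max(cv2.findContours(k,0,1)[0],key=cv2.contourArea); e=cv2.approxPolyDP(c,5,True)[:,0]
    print([(tuple(p),wonz(s,*p,30).round(0)) for p in e])
E
```

```text
[216.9 121.1] 333 [547.5  22. ]
[311.3 121.3] 328 [567.2 -74.6]
[310.  172.9] 270 [512.4 -86.5]
[217.3 172.9] 238 [492.5  12.1]
tipL [567.7  27.1]
tipR [586.3 -73.5]
cornL [451.1  52.6]
cornR [ 491.6 -147.5]
[((np.int32(438), np.int32(80)), array([ 660., -226.])), ((np.int32(396), np.int32(166)), array([ 539., -197.])), ((np.int32(376), np.int32(235)), array([ 445., -201.])), ((np.int32(442), np.int32(255)), array([ 430., -328.])), ((np.int32(500), np.int32(120)), array([ 646., -353.]))]
[((np.int32(13), np.int32(24)), array([649., 352.])), ((np.int32(0), np.int32(108)), array([525., 360.])), ((np.int32(0), np.int32(168)), array([432., 361.])), ((np.int32(58), np.int32(186)), array([426., 235.])), ((np.int32(78), np.int32(24)), array([643., 225.]))]
```

```bash
python3 -c "
from h import *
plan([500.3,-29.7,230.3],11.33,[519,17.3,90],11.33)
plan([500.3,-29.7,230.3],11.33,[519,17.3,35],11.33)"
```

```text
[ 2.76 -4.24 14.03] [0. 0. 0.]
[ 2.76 -4.24 19.53] [0. 0. 0.]
```

```bash
python3 -m inch '[[[2.8,-4.2,4],[0,0,0],0.75],[[2.8,-4.2,8],[0,0,0],0.75],[[2.8,-4.2,11],[0,0,0],0.75],[[2.8,-4.2,14],[0,0,0],0.75],[[2.8,-4.2,16],[0,0,0],0.75],[[2.8,-4.2,17.5],[0,0,0],0.75],[[2.8,-4.2,18.5],[0,0,0],0.75],[[2.8,-4.2,19],[0,0,0],0.75],[[2.8,-4.2,19],[0,0,0],0.75],[[2.8,-4.2,19],[0,0,0],0.75]]'
python3 - <<'E'
from h import *
im=viewer.snapshot("wrist"); cv2.imwrite("pics/w2.png",im[:,:,::-1])
im=viewer.snapshot("scene"); cv2.imwrite("pics/s2.png",im[:,:,::-1])
E
```

```text
time: 3.15
tool_pos: [520.5, 16.8, 41.3]
tcp_rot: [180.0, -0.1, 11.3]
ft_force: [-0.3, -0.2, -0.1]
finger_gap: 63.9
```

View pics/w2.png

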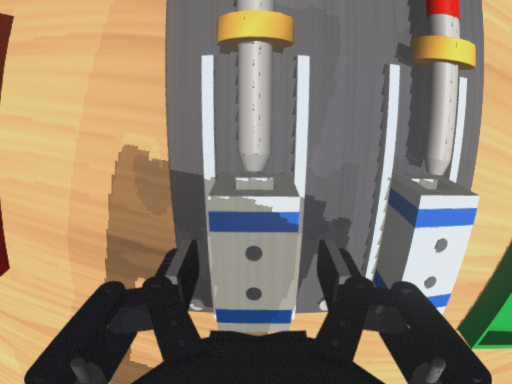

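The sleeve sits about 3 px (1–1.5 mm) left of the jaw centre at (257,280), so I shift 1 mm, go down 5 mm and close.

```bash
python3 -m inch '[[[0,-0.1,0.3],[0,0,0],0.7],[[0,-0.1,0.5],[0,0,0],0.6],[[0,-0.1,0.5],[0,0,0],0.5],[[0,-0.1,0.5],[0,0,0],0.4],[[0,-0.1,0.5],[0,0,0],0.3],[[0,-0.1,0.5],[0,0,0],0.3],[[0,-0.1,0.5],[0,0,0],0.3],[[0,-0.1,0.5],[0,0,0],0.3],[[0,-0.1,0.5],[0,0,0],0.3]]' 50
```

```text
time: 4.15
tool_pos: [519.5, 17.9, 35.2]
tcp_rot: [-180.0, 0.0, 11.3]
ft_force: [-0.2, -0.8, -0.5]
finger_gap: 39.2
```

View pics/s2.png

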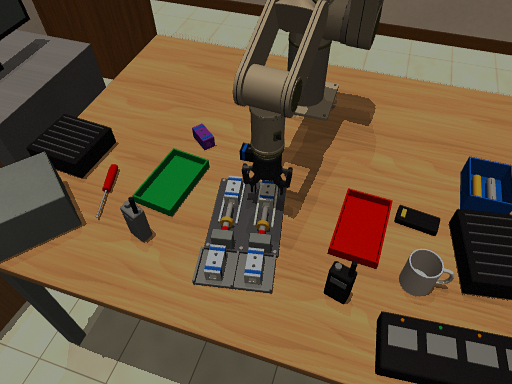

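```bash
python3 -m inch '[[[0.6,0,0],[0,0,0],0.3],[[1.2,0,0],[0,0,0],0.3],[[1.8,0,0],[0,0,0],0.3],[[2.4,0,0],[0,0,0],0.3],[[3,0,0],[0,0,0],0.3],[[3.4,0,0],[0,0,0],0.3],[[3.7,0,0],[0,0,0],0.3],[[3.8,0,0],[0,0,0],0.3],[[3.8,0,0],[0,0,0],0.3]]'
python3 - <<'E'
from h import *
im=viewer.snapshot("wrist"); cv2.imwrite("pics/w3.png",im[:,:,::-1])
E
```

```text
time: 5.05
tool_pos: [557.1, 25.4, 35.3]
tcp_rot: [180.0, -0.0, 11.3]
ft_force: [0.7, -0.0, -0.5]
finger_gap: 39.0
```

View pics/w3.png

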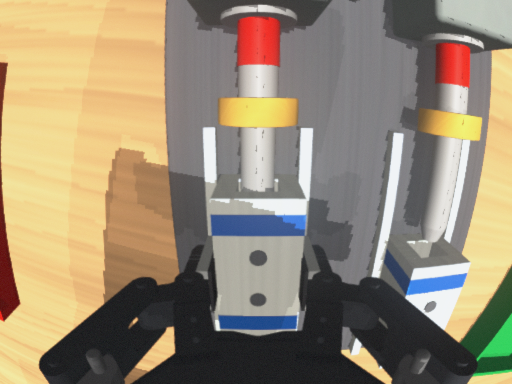

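The pin at (258,170) is entering the bore and the red band (rows 17–65) is whole, so I push on in small steps.

```bash
python3 -m inch '[[[0.2,0,0],[0,0,0],0.3],[[0.4,0,0],[0,0,0],0.3],[[0.6,0,0],[0,0,0],0.3],[[0.8,0,0],[0,0,0],0.3],[[0.9,0,0],[0,0,0],0.3],[[0.9,0,0],[0,0,0],0.3]]'
```

```text
time: 5.7
tool_pos: [565.9, 27.2, 35.3]
tcp_rot: [-180.0, -0.0, 11.3]
ft_force: [0.9, -0.4, -0.2]
finger_gap: 39.1
```

```bash
python3 -m inch '[[[0.2,0,0],[0,0,0],0.3],[[0.4,0,0],[0,0,0],0.3],[[0.5,0,0],[0,0,0],0.3],[[0.5,0,0],[0,0,0],0.3]]'; python3 - <<'E'
from h import *
im=viewer.snapshot("wrist"); cv2.imwrite("pics/w4.png",im[:,:,::-1])
E
```

```text
time: 6.1
tool_pos: [570.8, 28.1, 35.3]
tcp_rot: [180.0, -0.0, 11.3]
ft_force: [0.3, -0.2, 0.4]
finger_gap: 39.2
```

View pics/w4.png

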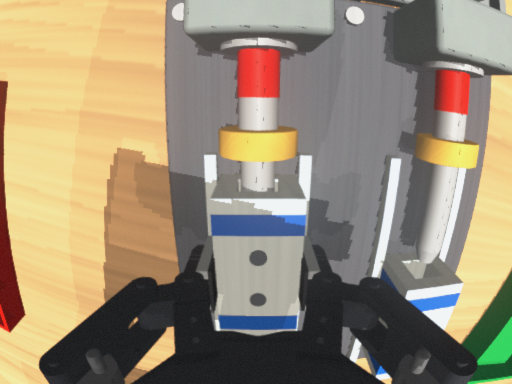

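No force yet at 52 mm and the band (rows 48–97) is still whole, so this one looks good. I continue to near the collar.

```bash
python3 -m inch '[[[0.4,0,0],[0,0,0],0.3],[[0.8,0,0],[0,0,0],0.3],[[1.2,0,0],[0,0,0],0.3],[[1.5,0,0],[0,0,0],0.3],[[1.7,0,0],[0,0,0],0.3],[[1.8,0,0],[0,0,0],0.3],[[1.8,0,0],[0,0,0],0.3]]'
python3 -m inch '[[[0.2,0,0],[0,0,0],0.3],[[0.4,0,0],[0,0,0],0.3],[[0.4,0,0],[0,0,0],0.3]]'; python3 - <<'E'
from h import *
im=viewer.snapshot("wrist"); cv2.imwrite("pics/w5.png",im[:,:,::-1])
E
```

```text
time: 6.85
tool_pos: [586.9, 31.4, 35.3]
tcp_rot: [-180.0, 0.2, 11.3]
ft_force: [-9.7, -2.4, 8.7]
finger_gap: 39.1
time: 7.15
tool_pos: [590.5, 32.1, 35.3]
tcp_rot: [-180.0, 0.2, 11.3]
ft_force: [-13.1, -1.7, 10.1]
finger_gap: 39.6
```

View pics/w5.png

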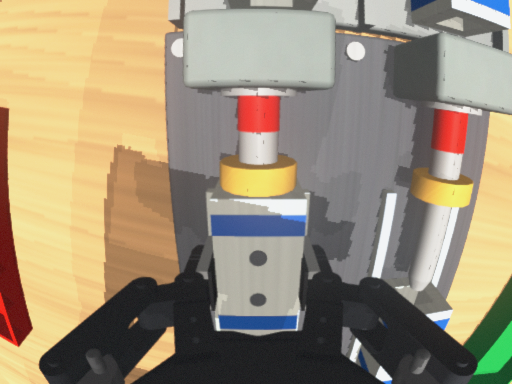

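```bash
python3 - <<'E'
from h import *
import cv2
s=telemetry.sense(); print(s["tool_pos"],s["ft_force"])
R=Ro.from_euler('z',-11.35,degrees=True)
def prof(f,cols,sc):
    im=cv2.imread(f)[:,:,::-1].copy(); hsv=cv2.cvtColor(im,cv2.COLOR_RGB2HSV)
    red=cv2.inRange(hsv,(0,150,60),(6,255,255))|cv2.inRange(hsv,(174,150,60),(180,255,255)); yel=cv2.inRange(hsv,(18,120,80),(30,255,255))
    for c in cols:
        for nm,k in (("red",red),("yel",yel)):
            v=np.where(k[:220,c])[0]
            P=[R.apply(np.append(wonz(sc,c,vv,40 if nm=="red" else 50),0))[:2].round(1) for vv in (v.min(),v.max()+1)]
            print(f,c,nm,v.min(),v.max()+1,P)
prof("pics/w5.png",(258,448),s)
s4=dict(s); s4["tool_pos"]=np.array([570.8,28.1,35.3]); s4["tcp_rot"]=[180,0,11.3]
prof("pics/w4.png",(258,452),s4)
E
```

```text
[590.55443634  32.12202808  35.30078474] [-11.47809678  -1.51901872  10.39414433]
pics/w5.png 258 red 97 132 [array([666.8, -85.9]), array([651.9, -85.9])]
pics/w5.png 258 yel 168 197 [array([638.5, -85.9]), array([626.1, -85.9])]
pics/w5.png 448 red 111 152 [array([ 666.3, -178.1]), array([ 645.9, -180.8])]
pics/w5.png 448 yel 183 206 [array([ 632.7, -176.2]), array([ 620.9, -179.1])]
pics/w4.png 258 red 48 97 [array([667.7, -86. ]), array([646.7, -86. ])]
pics/w4.png 258 yel 132 161 [array([632.9, -86. ]), array([621.1, -86. ])]
pics/w4.png 452 red 70 112 [array([ 666.7, -179.9]), array([ 645.8, -181.1])]
pics/w4.png 452 yel 142 166 [array([ 632.1, -175.3]), array([ 620.7, -177.3])]
```

Left pin has given about 5.3 mm with the sleeve at the collar (collar rows 168–197 shift 5.3 mm, red band 15 of 21 mm left). I press 2 mm further, hold, then draw back.

```bash
python3 -m inch '[[[0.1,0,0],[0,0,0],0.3],[[0.2,0,0],[0,0,0],0.3],[[0.2,0,0],[0,0,0],0.3],[[0.2,0,0],[0,0,0],0.3],[[0.2,0,0],[0,0,0],0.3]]'
python3 -m inch '[[[-0.4,0,0],[0,0,0],0.3],[[-1,0,0],[0,0,0],0.3],[[-2,0,0],[0,0,0],0.3],[[-3,0,0],[0,0,0],0.3],[[-4,0,0],[0,0,0],0.3],[[-5,0,0],[0,0,0],0.3],[[-6,0,0],[0,0,0],0.3],[[-7,0,0],[0,0,0],0.3],[[-7.6,0,0],[0,0,0],0.3],[[-8,0,0],[0,0,0],0.3],[[-8,0,0],[0,0,0],0.3]]'
python3 - <<'E'
from h import *
s=telemetry.sense(); print(s["tool_pos"],s["ft_force"],s["finger_gap"])
im=viewer.snapshot("wrist"); cv2.imwrite("pics/w6.png",im[:,:,::-1])
E
```

```text
time: 7.7
tool_pos: [592.1, 32.4, 35.3]
tcp_rot: [-180.0, 0.3, 11.3]
ft_force: [-14.1, -2.9, 11.4]
finger_gap: 39.3
time: 8.8
tool_pos: [515.1, 17.0, 35.3]
tcp_rot: [-180.0, 0.0, 11.3]
ft_force: [-0.2, -0.3, -2.6]
finger_gap: 39.5
[515.08801641  16.99126541  35.27625217] [-0.15550612 -0.28771186 -2.62952446] 39.48556502302391
```

View pics/w6.png

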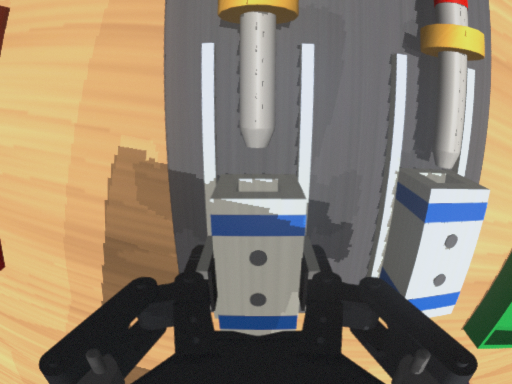

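Sleeve drawn free of the pin tip (256,145). It goes to the green tray.

```bash
python3 -c "
from h import *
plan([515.4,17.2,35.3],11.33,[495,-271,135.3],-6.5)"
```

```text
[ -7.66  27.86 -10.  ] [ 0.    -0.     0.311]
```

```bash
python3 -m inch '[[[0,0,-1.5],[0,0,0],0.3],[[0,0,-3.5],[0,0,0],0.3],[[0,0,-6],[0,0,0],0.3],[[0,0,-8.5],[0,0,0],0.3],[[0,0,-10],[0,0,0],0.3],[[-1,3,-10],[0,0,0.05],0.3],[[-2,7,-10],[0,0,0.1],0.3],[[-3,11,-10],[0,0,0.15],0.3],[[-4,15,-10],[0,0,0.2],0.3],[[-5,19,-10],[0,0,0.25],0.3],[[-6.5,23,-10],[0,0,0.3],0.3],[[-7.3,26,-10],[0,0,0.31],0.3],[[-7.7,27.5,-10],[0,0,0.31],0.3],[[-7.7,27.9,-10],[0,0,0.31],0.3],[[-7.7,27.9,-10],[0,0,0.31],0.3],[[-7.7,27.9,-10],[0,0,0.31],0.3]]'
python3 - <<'E'
from h import *
s=telemetry.sense()
im=viewer.snapshot("wrist"); cv2.imwrite("pics/w7.png",im[:,:,::-1])
hsv=cv2.cvtColor(im,cv2.COLOR_RGB2HSV);k=cv2.inRange(hsv,(45,100,30),(80,255,255))
c=max(cv2.findContours(k,0,1)[0],key=cv2.contourArea); e=cv2.approxPolyDP(c,5,True)[:,0]
print([(tuple(map(int,p)),wonz(s,*p,30).round(0)) for p in e])
E
```

```text
time: 10.45
tool_pos: [495.2, -270.2, 135.1]
tcp_rot: [-180.0, 0.0, -6.4]
ft_force: [-0.7, 0.2, -2.7]
finger_gap: 39.2
[((180, 6), array([ 661., -227.])), ((190, 252), array([ 447., -202.])), ((197, 239), array([ 460., -212.])), ((189, 199), array([ 499., -212.])), ((193, 185), array([ 511., -218.])), ((202, 243), array([ 455., -215.])), ((210, 234), array([ 464., -224.])), ((208, 199), array([ 497., -228.])), ((221, 173), array([ 518., -243.])), ((294, 173), array([ 511., -303.])), ((308, 200), array([ 486., -313.])), ((305, 235), array([ 453., -309.])), ((311, 240), array([ 448., -314.])), ((319, 237), array([ 450., -321.])), ((322, 194), array([ 490., -326.])), ((329, 190), array([ 493., -332.])), ((328, 255), array([ 429., -330.])), ((341, 7), array([ 646., -355.]))]
```

View pics/w7.png

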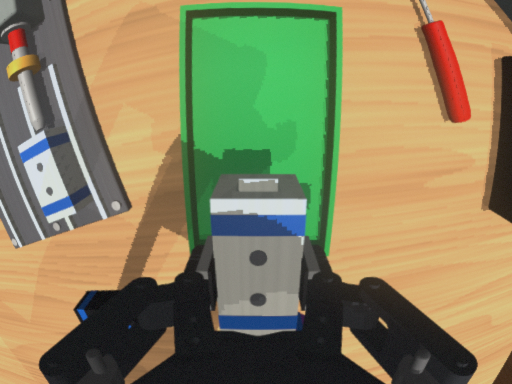

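Sleeve is aligned with the green tray (corners (180,6),(341,7)…), gripped level. I lower and release gently.

```bash
python3 -m inch '[[[0,0.2,3],[0,0,0],0.3],[[0,0.2,6],[0,0,0],0.3],[[0,0.2,8.5],[0,0,0],0.3],[[0,0.2,9.7],[0,0,0],0.3],[[0,0.2,10.2],[0,0,0],0.3],[[0,0.2,10.5],[0,0,0],0.3],[[0,0.2,10.6],[0,0,0],0.3],[[0,0.2,10.6],[0,0,0],0.3]]'
python3 -m inch '[[[0,0,0],[0,0,0],0.5],[[0,0,0],[0,0,0],0.55],[[0,0,0],[0,0,0],0.6],[[0,0,0],[0,0,0],0.65],[[0,0,0],[0,0,0],0.65],[[0,0,0],[0,0,0],0.65],[[0,0,-1],[0,0,0],0.65],[[0,0,-4],[0,0,0],0.65],[[0,0,-8],[0,0,0],0.65],[[0,0,-12],[0,0,0],0.65],[[0,0,-15],[0,0,0],0.65],[[0,0,-15],[0,0,0],0.65]]'
python3 - <<'E'
from h import *
s=telemetry.sense()
im=viewer.snapshot("wrist"); cv2.imwrite("pics/w8.png",im[:,:,::-1])
im=viewer.snapshot("top"); cv2.imwrite("pics/t8.png",cv2.resize(im[120:250,150:370,::-1],None,fx=3.5,fy=3.5))
plan([495.6,-273,179.3],-6.45,[530,-60,130],11.33)
E
```

```text
time: 11.3
tool_pos: [495.5, -274.0, 30.5]
tcp_rot: [179.9, -0.1, -6.4]
ft_force: [0.8, -0.6, -2.8]
finger_gap: 38.9
time: 12.5
tool_pos: [497.5, -275.5, 186.5]
tcp_rot: [179.7, -0.5, -6.4]
ft_force: [0.1, -0.4, -0.0]
finger_gap: 55.8
[  1.03 -21.55   4.93] [-0.    0.   -0.31]
```

View pics/w8.png

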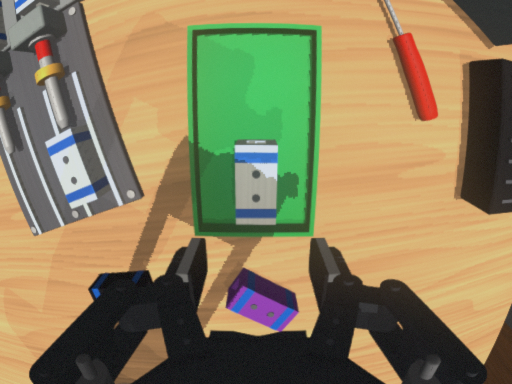

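View pics/t8.png

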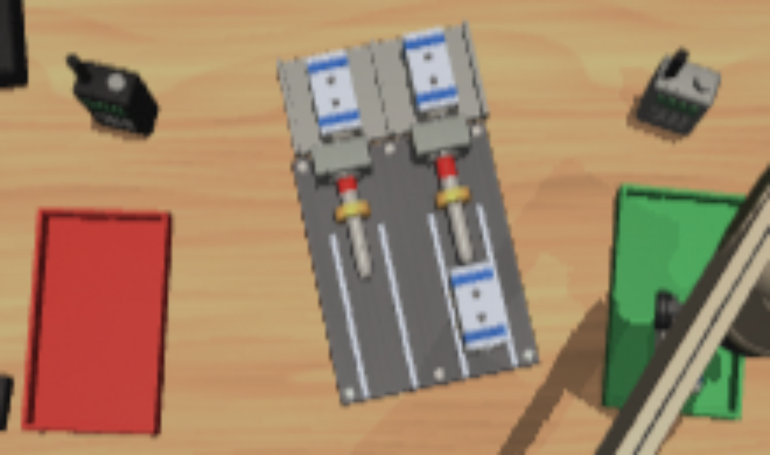

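The first sleeve lies flat at (256,185) in the green tray and the left pin stands back with a short red band. Next is the right lane.

```bash
python3 - <<'E'
from h import *
plan([494.5,-273.5,179.3],-6.43,[539.3,-79.7,41],11.35)
E
```

```text
[  2.28 -19.76  13.83] [ 0.    0.   -0.31]
```

```bash
python3 -m inch '[[[0.4,-3,0],[0,0,-0.06],0.75],[[0.8,-7,0],[0,0,-0.12],0.75],[[1.3,-11,0],[0,0,-0.18],0.75],[[1.7,-15,0],[0,0,-0.24],0.75],[[2.1,-18,1],[0,0,-0.29],0.75],[[2.3,-19.5,3],[0,0,-0.31],0.75],[[2.3,-19.8,6],[0,0,-0.31],0.75],[[2.3,-19.8,9],[0,0,-0.31],0.75],[[2.3,-19.8,11.5],[0,0,-0.31],0.75],[[2.3,-19.8,13],[0,0,-0.31],0.75],[[2.3,-19.8,13.7],[0,0,-0.31],0.75],[[2.3,-19.8,13.8],[0,0,-0.31],0.75],[[2.3,-19.8,13.8],[0,0,-0.31],0.75]]'
python3 - <<'E'
from h import *
im=viewer.snapshot("wrist"); cv2.imwrite("pics/w9.png",im[:,:,::-1])
E
```

```text
time: 13.9
tool_pos: [540.3, -79.7, 42.1]
tcp_rot: [180.0, -0.1, 11.3]
ft_force: [-0.5, -0.0, -0.3]
finger_gap: 63.9
```

View pics/w9.png

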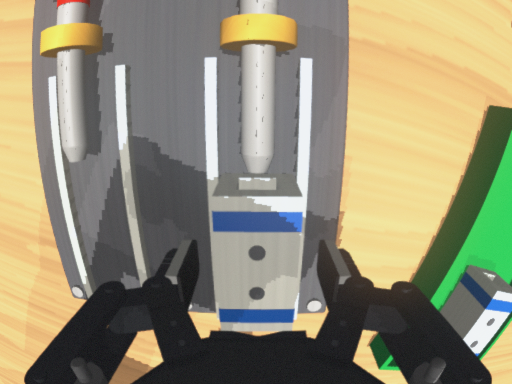

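Jaws are centred on the right sleeve (257,250), with the pin at (258,165). I go down 6 mm, close, and push 38 mm.

```bash
python3 -m inch '[[[0,0,0.4],[0,0,0],0.7],[[0,0,0.6],[0,0,0],0.6],[[0,0,0.6],[0,0,0],0.5],[[0,0,0.6],[0,0,0],0.4],[[0,0,0.6],[0,0,0],0.3],[[0,0,0.6],[0,0,0],0.3],[[0,0,0.6],[0,0,0],0.3],[[0,0,0.6],[0,0,0],0.3]]' 50
python3 -m inch '[[[0.6,0,0],[0,0,0],0.3],[[1.2,0,0],[0,0,0],0.3],[[1.8,0,0],[0,0,0],0.3],[[2.4,0,0],[0,0,0],0.3],[[2.9,0,0],[0,0,0],0.3],[[3.3,0,0],[0,0,0],0.3],[[3.6,0,0],[0,0,0],0.3],[[3.6,0,0],[0,0,0],0.3]]'
python3 -m inch '[[[0.2,0,0],[0,0,0],0.3],[[0.4,0,0],[0,0,0],0.3],[[0.6,0,0],[0,0,0],0.3],[[0.6,0,0],[0,0,0],0.3]]'
```

```text
time: 14.75
tool_pos: [539.9, -79.5, 35.6]
tcp_rot: [180.0, -0.0, 11.3]
ft_force: [-0.1, 0.1, 3.2]
finger_gap: 39.2
time: 15.55
tool_pos: [574.0, -72.7, 35.5]
tcp_rot: [-180.0, 0.2, 11.3]
ft_force: [-8.4, -1.0, 10.8]
finger_gap: 39.5
time: 15.95
tool_pos: [578.0, -71.9, 35.6]
tcp_rot: [-180.0, 0.4, 11.3]
ft_force: [-20.4, -3.1, 20.3]
finger_gap: 39.3
```

```bash
python3 - <<'E'
from h import *
s=telemetry.sense(); print(s["tool_pos"],s["tcp_rot"],s["ft_force"],s["wrist_torque"])
im=viewer.snapshot("wrist"); cv2.imwrite("pics/w10.png",im[:,:,::-1])
R=Ro.from_euler('z',-11.35,degrees=True); hsv=cv2.cvtColor(im,cv2.COLOR_RGB2HSV)
red=cv2.inRange(hsv,(0,150,60),(6,255,255))|cv2.inRange(hsv,(174,150,60),(180,255,255)); yel=cv2.inRange(hsv,(18,120,80),(30,255,255))
for c in (258,):
    for nm,k,z in (("red",red,40),("yel",yel,50)):
        v=np.where(k[:220,c])[0]; print(nm,v.min(),v.max()+1,[R.apply(np.append(wonz(s,c,x,z),0))[:2].round(1) for x in (v.min(),v.max()+1)])
E
```

```text
[578.01329823 -71.93950213  35.56923808] [-179.97165404    0.392427     11.32918238] [-20.36894336  -3.11799559  20.29790211] [-0.4834367   2.91133235 -0.03314829]
red 21 59 [array([ 667. , -185.5]), array([ 650.3, -185.5])]
yel 93 122 [array([ 635.7, -185.5]), array([ 624.3, -185.5])]
```

View pics/w10.png

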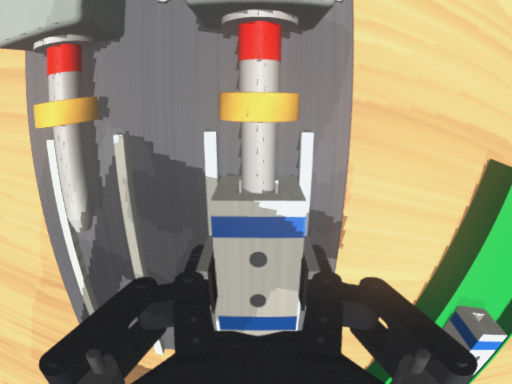

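Right pin has given only about 4 mm (red band rows 21–59) with the sleeve stuck about 30 mm short of where the good one ended, so it is tight. I press 3 mm more, slightly relieving the downward load.

```bash
python3 -m inch '[[[0.1,0,-0.05],[0,0,0],0.3],[[0.2,0,-0.05],[0,0,0],0.3],[[0.3,0,-0.05],[0,0,0],0.3],[[0.3,0,-0.05],[0,0,0],0.3],[[0.3,0,-0.05],[0,0,0],0.3]]'
python3 - <<'E'
from h import *
s=telemetry.sense(); print(s["tool_pos"],s["tcp_rot"],s["ft_force"],s["wrist_torque"])
im=viewer.snapshot("wrist"); cv2.imwrite("pics/w11.png",im[:,:,::-1])
R=Ro.from_euler('z',-11.35,degrees=True); hsv=cv2.cvtColor(im,cv2.COLOR_RGB2HSV)
red=cv2.inRange(hsv,(0,150,60),(6,255,255))|cv2.inRange(hsv,(174,150,60),(180,255,255)); yel=cv2.inRange(hsv,(18,120,80),(30,255,255))
for c in (258,70):
    for nm,k,z in (("red",red,40),("yel",yel,50)):
        v=np.where(k[:220,c])[0]; print(nm,v.min(),v.max()+1,[R.apply(np.append(wonz(s,c,x,z),0))[:2].round(1) for x in (v.min(),v.max()+1)])
E
```

```text
time: 16.5
tool_pos: [580.2, -71.5, 35.6]
tcp_rot: [-180.0, 0.5, 11.3]
ft_force: [-21.8, -4.6, 19.9]
finger_gap: 39.3
[580.24819497 -71.47746547  35.58490502] [-179.9605334     0.46446223   11.32205058] [-21.77327098  -4.58783514  19.86215403] [-0.61306632  3.16574073  0.0166369 ]
red 26 59 [array([ 667. , -185.5]), array([ 652.6, -185.5])]
yel 93 122 [array([ 638. , -185.5]), array([ 626.6, -185.5])]
red 48 76 [array([666.8, -96.1]), array([652.8, -95.9])]
yel 104 129 [array([ 639. , -102.2]), array([ 627.8, -101. ])]
```

View pics/w11.png

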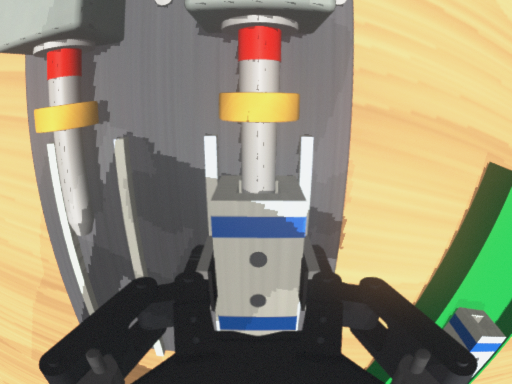

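Both pins now stand about 6–7 mm back (red bands rows 26–59 and 48–76). I draw the tight sleeve off and lift it.

```bash
python3 -m inch '[[[-0.4,0,0],[0,0,0],0.3],[[-1,0,0],[0,0,0],0.3],[[-2,0,0],[0,0,0],0.3],[[-3,0,0],[0,0,0],0.3],[[-4,0,0],[0,0,0],0.3],[[-5,0,0],[0,0,0],0.3],[[-5.5,0,0],[0,0,0],0.3],[[-5.5,0,0],[0,0,0],0.3]]'
python3 - <<'E'
from h import *
im=viewer.snapshot("wrist"); cv2.imwrite("pics/w12.png",im[:,:,::-1])
plan([529.8,-81.3,35.8],11.33,[537,293,135.8],-2.5)
E
```

```text
time: 17.35
tool_pos: [528.9, -81.5, 35.7]
tcp_rot: [-180.0, 0.0, 11.3]
ft_force: [-0.0, 0.8, -1.8]
finger_gap: 39.2
[  8.06 -36.56 -10.  ] [ 0.    -0.     0.241]
```

View pics/w12.png

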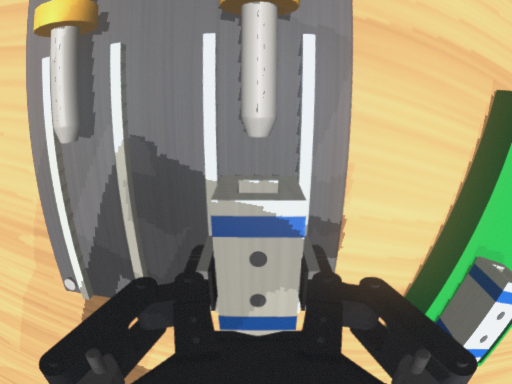

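The sleeve is clear of the pin tip (258,132). On to the red tray.

```bash
python3 -m inch '[[[0,0,-1.5],[0,0,0],0.3],[[0,0,-3.5],[0,0,0],0.3],[[0,0,-6],[0,0,0],0.3],[[0,0,-8.5],[0,0,0],0.3],[[0,0,-10],[0,0,0],0.3],[[1,-3,-10],[0,0,0.04],0.3],[[1.8,-7,-10],[0,0,0.07],0.3],[[2.6,-11,-10],[0,0,0.1],0.3],[[3.5,-15,-10],[0,0,0.13],0.3],[[4.4,-19,-10],[0,0,0.16],0.3],[[5.2,-23,-10],[0,0,0.19],0.3],[[6,-27,-10],[0,0,0.21],0.3],[[6.8,-31,-10],[0,0,0.23],0.3],[[7.6,-34.5,-10],[0,0,0.24],0.3],[[8,-36,-10],[0,0,0.24],0.3],[[8.1,-36.6,-10],[0,0,0.24],0.3],[[8.1,-36.6,-10],[0,0,0.24],0.3],[[8.1,-36.6,-10],[0,0,0.24],0.3]]'
python3 - <<'E'
from h import *
s=telemetry.sense()
im=viewer.snapshot("wrist"); cv2.imwrite("pics/w13.png",im[:,:,::-1])
E
```

```text
time: 19.2
tool_pos: [537.5, 292.1, 135.7]
tcp_rot: [180.0, 0.0, -2.5]
ft_force: [0.0, -0.5, -2.4]
finger_gap: 38.9
```

View pics/w13.png

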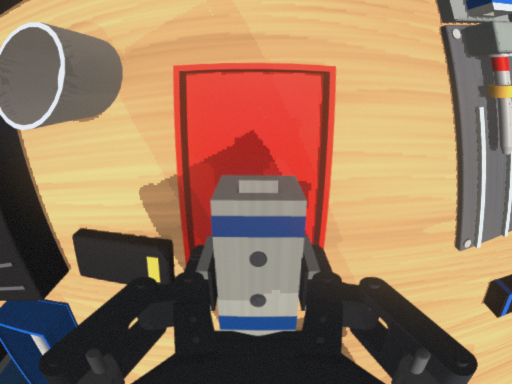

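Sleeve is centred over the red tray (far edge (174–335,67)). Lowering and releasing.

```bash
python3 -m inch '[[[0,0,3],[0,0,0],0.3],[[0,0,6],[0,0,0],0.3],[[0,0,8.5],[0,0,0],0.3],[[0,0,9.7],[0,0,0],0.3],[[0,0,10.2],[0,0,0],0.3],[[0,0,10.5],[0,0,0],0.3],[[0,0,10.7],[0,0,0],0.3],[[0,0,10.7],[0,0,0],0.3],[[0,0,10.7],[0,0,0],0.3]]'
python3 -m inch '[[[0,0,0],[0,0,0],0.5],[[0,0,0],[0,0,0],0.55],[[0,0,0],[0,0,0],0.6],[[0,0,0],[0,0,0],0.65],[[0,0,0],[0,0,0],0.65],[[0,0,0],[0,0,0],0.65],[[0,0,-1],[0,0,0],0.65],[[0,0,-4],[0,0,0],0.65],[[0,0,-8],[0,0,0],0.65],[[0,0,-12],[0,0,0],0.65],[[0,0,-16],[0,0,0],0.65],[[-6,0,-20],[0,0,0],0.65],[[-9,0,-20],[0,0,0],0.65],[[-9,0,-20],[0,0,0],0.65],[[-9,0,-20],[0,0,0],0.65]]'
python3 - <<'E'
from h import *
im=viewer.snapshot("wrist"); cv2.imwrite("pics/w14.png",im[:,:,::-1])
im=viewer.snapshot("top"); cv2.imwrite("pics/t14.png",cv2.resize(im[100:260,100:420,::-1],None,fx=2.4,fy=2.4))
im=viewer.snapshot("scene"); cv2.imwrite("pics/s14.png",im[:,:,::-1])
E
```

```text
time: 20.15
tool_pos: [538.1, 293.7, 29.9]
tcp_rot: [-180.0, -0.1, -2.4]
ft_force: [0.2, 0.7, -2.7]
finger_gap: 39.5
time: 21.65
tool_pos: [447.1, 297.6, 230.4]
tcp_rot: [-179.9, -0.1, -2.3]
ft_force: [-0.0, -0.2, -1.2]
finger_gap: 55.6
```

View pics/w14.png

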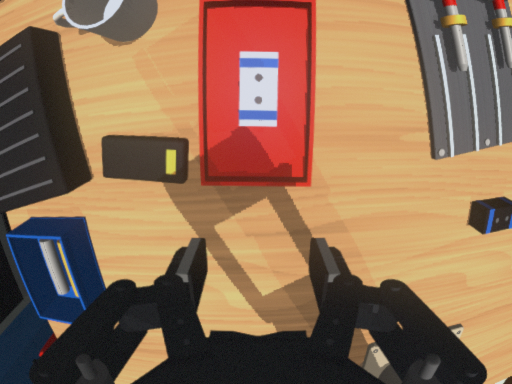

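View pics/t14.png

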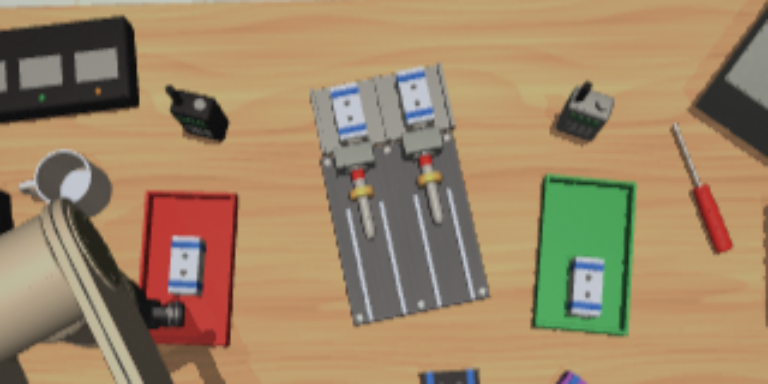

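View pics/s14.png

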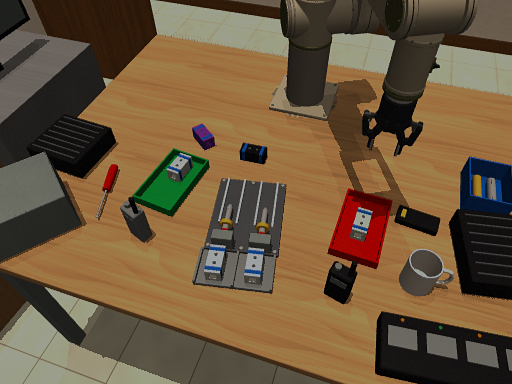

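Both sleeves lie flat, one in the green tray (588,285 in the top crop) and one in the red (185,265). Rack sleeves and bystanders are in place, and the gripper is in free air.

```bash
python3 -c "
from bench import r
print(r.hand_in())"
```

```text
the job is handed in; nothing more can be done
None
```

I tested both lane sleeves and laid each flat in its tray, then handed the job in at about 22 s of the 72 s allowed. The hand-in gives no verdict, so what follows rests on my own measurements.

- **Left lane: good, green tray.** The sleeve went right up to the brass collar. The pin gave about 6–7 mm.
- **Right lane: tight, red tray.** The sleeve stuck about 30 mm short of where the good one stopped (nominally 32 mm). The pin gave about 6 mm.

The last wrist, top and scene pictures show:
- Each tested sleeve lies flat in its tray, and both pins are still standing back.
- The rack sleeves and the bystanders look unmoved. I judged this by eye and did not measure it.
- The gripper is in the air and touching nothing.

Two readings were off:
- **Push force:** it was higher than the pin brake alone would explain. It reached about 14 N on the left and 22 N on the right, with 10–20 N upward. Both stayed below the force limits.
- **Pin estimates:** the red band and the collar differed by about 1 mm when I used them to judge how far each pin had moved.

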